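Fish the press paddle out from under the drawer cabinet

TASK

The wooden press paddle has slid under the little drawer cabinet, too far in for the gripper. Take the hook, catch the paddle's knob in the bend of its rod and draw the paddle out onto the open table, clear of the cabinet; then lay the hook down flat on the open table and put the paddle away flat in the brass tray, inside its rim. Do not take hold of the paddle while it is under the cabinet, do not knock hard against the cabinet, and leave the other loose things where they are.

Things in the scene. Friction and masses are not known exactly. Their poses are not given: they have to be found in the camera images.
- hook: hook lying flat on the table: flat-sided wooden handle 90 mm long, 20 wide, 24 high, then a brass ferrule and an 8 mm steel rod bent to the right at its end; 210 mm in all, 120 g, heaviest in the handle. Origin: under the middle of the handle, on the table; x along the handle towards the rod, z up. The rod's axis is 12 mm above the origin and runs along x to x = 143 mm, where the bend begins
- hook_bend (a point): middle of the hook's bend, where a caught knob sits: 143 mm ahead of the hook's origin, 18 mm to its right (-y), 12 mm up; axes as the hook's. The rod goes round it in an arc of 18 mm radius (to the rod's middle) through 130 degrees, outermost at x = 165, y = -34 mm of the hook; the pocket inside is 28 mm across and open towards the handle
- paddle: press paddle: maple board 70 mm (x) by 120 mm (y), 10 mm thick, with a turned round knob in its middle, up to 24 mm thick, from 10 to 41 mm above the underside; 80 to 150 g. Origin: centre of the underside, below the knob; z up. Starts flat on the table under the cabinet, long side roughly along the cabinet's front, knob 45 to 60 mm behind the front
- cabinet: fixed drawer cabinet, dark wood, eight small drawers (they do not open), four jars on top: 100 mm deep (x), 250 wide (y), 187 high, 253 with the jars. Origin: on the table under its middle; the front, at x = -50 mm (drawer knobs 13 mm proud), faces -x, roughly to the robot. Four round feet, up to 22 mm thick, at x = +-36, y = +-112 mm; the gap beneath is 64 mm high, open all round
- cabinet_front (a point): the middle of the lower front edge of the cabinet, 50 mm in front of its origin and 64 mm above the table; axes as the cabinet's
- tray: the loose brass tray, 150 mm (x) by 112 mm (y), with a flat floor 2 mm thick and a rim 9 mm high, inside 138 by 100 mm; the paddle fits in it with its long side along the tray's long side (the tray's x). Origin: centre of the underside; z up
- tweezers: steel tweezers, 130 mm long (along y), 10 mm high, lying near the window ledge at the right; leave them alone. Origin: centre of the underside
- tape_roll: roll of brown tape lying flat, 96 mm across and 48 mm high, left of the pill press; leave it alone. Origin: centre of the underside
- stamp: small hand stamp standing upright, 20 x 32 mm, 54 mm high, left of the pill press; leave it alone. Origin: centre of the underside
- dish: celadon dish, 138 x 120 x 25 mm, at the left; leave it alone. Origin: centre of the underside
- pill_press: fixed pill press, green, between hook and tray: origin on the table under the ram; base from 72 mm in front of (-x) to 104 mm behind it and 69 mm to each side, column and head reaching from 30 mm in front of to 92 mm behind the origin, 280 mm high; its lever, with a black ball at 303 mm height, stands on its right side, up to 65 mm right (-y) and 105 mm in front (-x) of the origin. Keep clear of it
- window_ledge: fixed window ledge along the table's right side, as high as 187 mm above the table; its near face stands 85 mm to the left (+y) of this origin, which lies on the floor. Keep clear of it
- open_box_2: fixed open presentation box behind the work, about 205 mm square, walls 34 mm high; its lid stands open on the right side (-y), 222 mm high. Origin: centre of the underside. Keep clear of it

How it is judged:
By the outcome, as a careful person would: the job done as asked, in the order asked, and still so for the second after the job is handed in, with the robot touching nothing.
It also fails if it takes over 72 s, if anything falls off the work surface, if the arm or the gripper's body presses on something with over 40 N, if the wrist force passes 120 N, or if a joint passes its speed limit or range.

ROBOT

A 6-joint arm with a two-finger parallel gripper is mounted at the origin on a cart in front of the work surface, level with it; the furniture and walls round the work are solid. World frame = base frame: x ahead of the robot, y to its left, z up, the work surface at z = 0. Lengths are in m, angles in rad, forces in N, time in s.
With the tool pointing down it reaches from about 0.375 to 0.925 m from the base axis. Payload 5.7 kg.
Tool frame: the origin (TCP) lies between the finger pads; the fingertips stand 17 mm ahead of it and the grasp point (between the pads) lies 2 mm behind it; z points along the fingers, y is the line along which they close (so a half turn about z gives the same grasp; the last joint's range is limited). The gripper opens to 88 mm and grips with 3 to 60 N. Pads are 20 mm wide; open, the fingers measure 115 mm over their backs; the gripper's body (75 mm by 178 mm) begins 61 mm behind the grasp point.
Start: joints at [1.226, 0.359, 1.51, -0, 1.272, -0.115], TCP at [0.137, 0.584, 0.24] pointing down, gripper open.
Joint ranges: [-2.97, 2.97], [-1.01, 2.36], [0.21, 2.38], [-0.96, 4.11], [0.2, 2.71], [-2.98, 2.98]. Speed limits (rad/s): [2.39, 2.39, 3.14, 3.14, 3.14, 3.14].

INTERFACE

Orientations are given as a unit quaternion [w, x, y, z].
In Python, from plant import arm, vision, job gives the robot as it stands.
- The arm moves only by the shell command python3 -m inch 'ROWS' [FORCE]. ROWS is JSON, a list of rows, each an object of numbers: "jaw": the closure, from 0 (fully open) to 1 (shut); "tx", "ty", "tz": the shift along the tool's x, y, z in units of 0.75 m (1.0 is 0.75 m); "turn": the turn about the tool's z in units of 0.08 rad (1.0 is 0.08 rad). In form: [{"jaw": .., "tx": .., "ty": .., "tz": .., "turn": ..}, ...]. A call has 1 to 12 rows; each row shifts and turns the commanded pose from where the row before left it, along the tool's axes as they then stand; what a row does not reach is not made up. A row lasts 1/12 s, in which the tool goes at most 41.7 mm and 7.16 degrees, less where a joint would pass 70% of its speed; a pose out of reach is approached as far as the arm can. A call with a number of a shift or a turn outside -1 to 1 is refused whole. A call with a gripper value outside its range is refused whole. The fingers move at their own pace and stop on an object; FORCE is the grip in N (left out, the last holds). Time passes only in rows, so rows that do not move let the fingers close. It gives the time, the measured TCP pose, the force, the opening and the grip force at its end, in the units of the state.
- arm.sense(): the state, without advancing time (a new reading comes with each control period).
- vision.read_camera(name): name is "side" or "top" or "wrist"; returns a dict with "pixels" (480x640x3 uint8, red, green, blue), "fx", "fy", "cx", "cy" (pixels), "distortion" ([k1, k2, p1, p2, k3] as OpenCV has them; the pictures are not rectified), "R" (3x3) and "t" (3): a world point X has camera coordinates R X + t. Camera axes: x right, y down, z forward; pixel columns grow to the right and rows downward; lengths in m; the calibration is good to about 2 mm. A picture is of the moment at which its call begins. There is no depth.
- job.finish_job(): hands the job in; it is judged then, once.
The state is a dict: "time_s": time; "joints": joint angles; "qd": joint speeds; "joint_torque": joint torques, N m; "tool_pos": TCP position; "tcp_rot": TCP orientation; "ft_force": force on the tool from outside, world axes, zero at the start; "wrist_torque": the same for the moment, N m; "finger_gap": finger opening in m; "finger_force": force on a finger pad.
Only numpy, scipy, OpenCV 4.12 (cv2) and the standard library are available. Lean on these libraries where they do the work, as an engineer would, in place of code of your own. Each camera call takes 0.05 s, during which the arm holds its last target. There are 200 camera calls.

## Working session

There is one attempt and no reset: what is moved stays moved. The work goes in short steps, Python scripts to look and compute and a shell command to move; the robot and the scene stay as the last step left them, time stands still between calls to the robot, and variables do not carry over. Pictures are saved under pics/ and viewed, at most 10 in all, crops included, and the job is handed in when it is done.

```bash
mkdir -p pics; ls; cat > h.py <<'E'
import numpy as np, cv2, pickle
from plant import arm, vision, job
def snap(n,f):
    c=vision.read_camera(n); cv2.imwrite(f'pics/{f}.png',cv2.cvtColor(c['pixels'],cv2.COLOR_RGB2BGR))
    pickle.dump(c,open(f'pics/{f}.pkl','wb')); return c
def ld(f): return pickle.load(open(f'pics/{f}.pkl','rb'))
def pt(c,uv,z):
    K=np.array([[c['fx'],0,c['cx']],[0,c['fy'],c['cy']],[0,0,1]]);R=np.array(c['R']);t=np.array(c['t'])
    p=cv2.undistortPoints(np.array(uv,float).reshape(-1,1,2),K,np.array(c['distortion']))[:,0]
    d=np.c_[p,np.ones(len(p))]@R; o=-R.T@t
    return o+d*((z-o[2])/d[:,2])[:,None]
def px(c,X):
    K=np.array([[c['fx'],0,c['cx']],[0,c['fy'],c['cy']],[0,0,1]])
    return cv2.projectPoints(np.array(X,float).reshape(-1,3),cv2.Rodrigues(np.array(c['R']))[0],np.array(c['t'],float),K,np.array(c['distortion']))[0][:,0]
E
python3 - <<'E'
from h import *
for n in('top','side'):
    c=snap(n,n+'0'); R=np.array(c['R']);print(n,c['fx'],-R.T@c['t'],R[2])
s=arm.sense();print(s)
E
```

```text
pics
top 588.5890903747538 [-0.42957059 -0.44605727  1.09427339] [ 0.58129314  0.24036548 -0.77738197]
side 515.8724983676435 [-0.95445152 -0.13763908  0.53297081] [ 0.87821829  0.06202918 -0.47422044]
{'time_s': 0.1, 'joints': array([ 1.22591009e+00,  3.59430233e-01,  1.51133534e+00,  1.80758254e-07,
        1.27254203e+00, -1.15092867e-01]), 'qd': array([-0.00020174, -0.00043297, -0.00206292, -0.00059171, -0.00022203,
       -0.00125745]), 'joint_torque': array([ 6.48969453e-04, -5.16359854e+01, -2.71407026e+01,  6.76933955e-02,
        2.75777763e-02, -4.21957441e-05]), 'tool_pos': array([0.13645839, 0.58364098, 0.23889105]), 'tcp_rot': array([-1.95561317e-04,  1.14644040e-01,  9.93406266e-01, -8.34880880e-04]), 'ft_force': array([ 0.13609571, -0.3473687 ,  1.34519516]), 'wrist_torque': array([-0.00188124,  0.0171774 ,  0.02966708]), 'finger_force': 0.0, 'finger_gap': 0.08802963688627846}
```

View pics/top0.png

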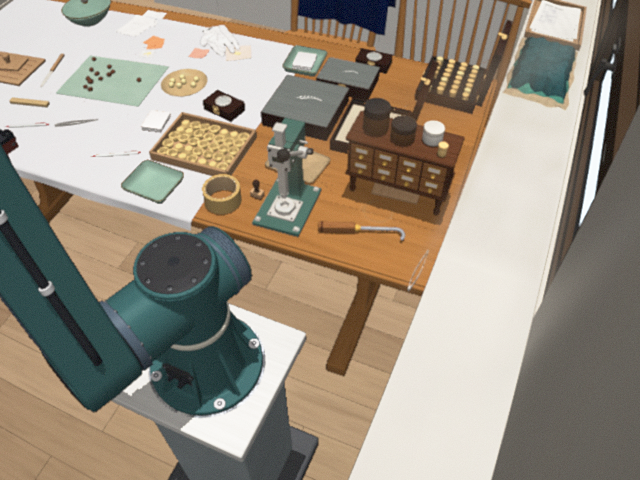

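View pics/side0.png

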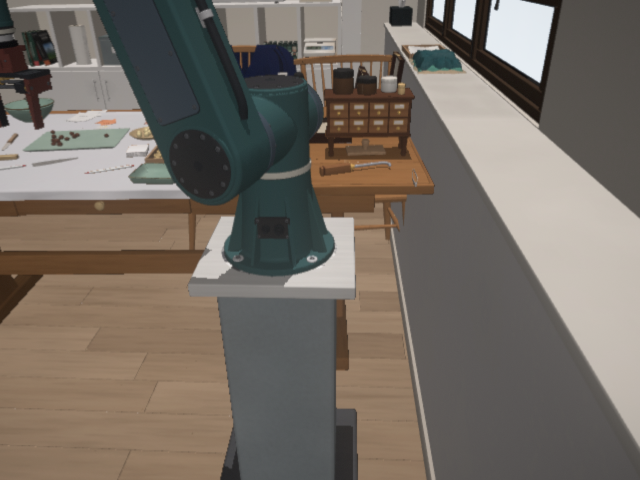

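The top view shows the hook with its handle at (320–355,228) and its bend at (402,235), the cabinet's front feet at (350,195) and (437,208), the press at (287,207), and a tan item behind the press at (313,165). The side view shows the paddle under the cabinet, with its knob at about (366,145). Next I'll enlarge the work area in both.

```bash
python3 - <<'E'
from h import *
a=cv2.imread('pics/top0.png')[110:300,190:470]; b=cv2.imread('pics/side0.png')[70:215,300:450]
a=cv2.resize(a,None,fx=2.85,fy=2.85,interpolation=3); cv2.imwrite('pics/ca.png',a)
b=cv2.resize(b,None,fx=4,fy=4,interpolation=3); cv2.imwrite('pics/cb.png',b)
c=ld('top0')
for n,uv in dict(hs=(320,228),ferr=(356,229),bend=(403,237),footL=(350,197),footR=(437,210),press=(287,207),tan=(313,165),tan2=(328,160),tweez=(418,270)).items(): print(n,pt(c,uv,0.0)[0].round(3))
E
```

```text
hs [ 0.431 -0.071  0.   ]
ferr [ 0.463 -0.153  0.   ]
bend [ 0.485 -0.267  0.   ]
footL [ 0.558 -0.1    0.   ]
footR [ 0.604 -0.319  0.   ]
press [0.462 0.034 0.   ]
tan [0.629 0.036 0.   ]
tan2 [0.663 0.006 0.   ]
tweez [ 0.404 -0.331  0.   ]
```

View pics/ca.png

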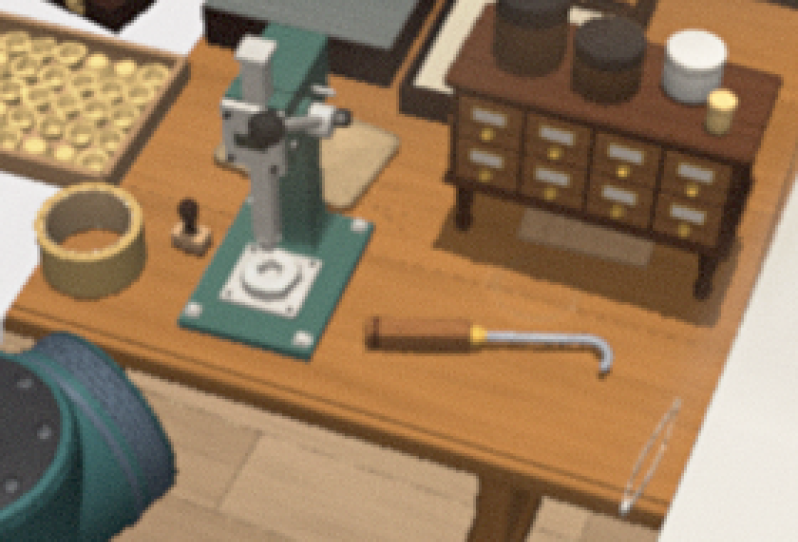

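View pics/cb.png

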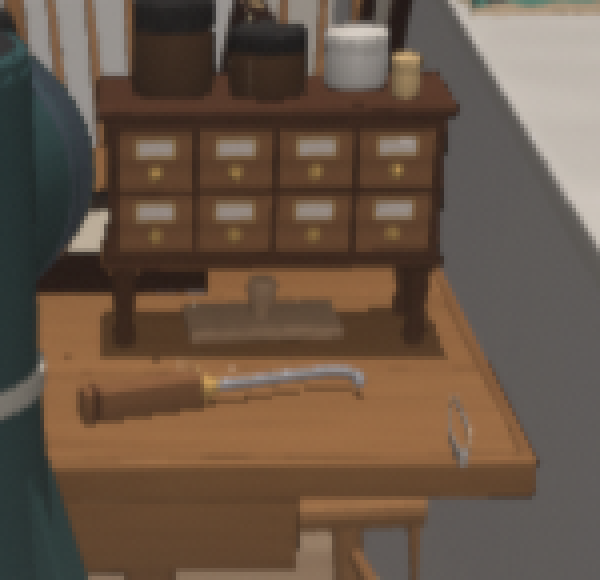

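The tray is the tan item behind the press; its corners in the crop are (215,157), (350,207) and (398,145). The hook's handle runs (365,333)–(472,335), with its tip at (603,372). The paddle's front edge runs (522,232)–(645,262), and in the side crop its knob top is at (262,280).

```bash
python3 - <<'E'
from h import *
c=ld('top0'); s=ld('side0')
A=lambda u,v:(u/2.85+190,v/2.85+110); B=lambda u,v:(u/4+300,v/4+70)
def P(n,cam,uv,z): print(n,pt(cam,uv,z)[0].round(3))
for n,u,v,z in [('trayL',215,157,.009),('trayB',350,207,.009),('trayR',398,145,.009),('hookstart top',373,320,.024),('ferr',478,333,.012),('rod before bend',578,338,.012),('tip',603,372,.012),('bendouter',610,350,.012),('padFL top',524,232,.01),('padFR',645,262,.01),
 ('baseFL',180,325,.0),('baseFR',310,357,0),('baseR back',373,225,0),('ball',268,128,.303),('tableedge',20,312,0),('tableedge',610,475,0),('ledge@table',690,420,0),('cabTopFL',447,80,.187),('cabTopFR',742,158,.187),('cabTopBR',780,80,.187),('footFL',463,228,0),('footFR',703,295,0),('twztop',678,402,.005),('twzbot',626,510,.005)]: P(n,c,A(u,v),z)
print('side')
for n,u,v,z in [('padFL',188,320,.01),('padFR',340,320,.01),('knobtop',262,282,.041),('footL',122,342,0),('footR',415,342,0),('hookstart',85,392,.02),('ferr',210,388,.012),('tip',360,392,.012),('twz',462,460,.005),('lowfrontL',110,258,.064),('lowfrontR',440,262,.064)]: P(n,s,B(u,v),z)
E
```

```text
trayL [0.57  0.148 0.009]
trayB [0.559 0.005 0.009]
trayR [ 0.653 -0.003  0.009]
hookstart top [ 0.43  -0.074  0.024]
ferr [ 0.462 -0.157  0.012]
rod before bend [ 0.49  -0.238  0.012]
tip [ 0.463 -0.269  0.012]
bendouter [ 0.489 -0.267  0.012]
padFL top [ 0.592 -0.152  0.01 ]
padFR [ 0.6   -0.263  0.01 ]
baseFL [0.378 0.086 0.   ]
baseFR [ 0.39  -0.033  0.   ]
baseR back [ 0.555 -0.02   0.   ]
ball [ 0.34  -0.033  0.303]
tableedge [0.336 0.222 0.   ]
tableedge [ 0.373 -0.307  0.   ]
ledge@table [ 0.453 -0.35   0.   ]
cabTopFL [ 0.564 -0.082  0.187]
cabTopFR [ 0.572 -0.33   0.187]
cabTopBR [ 0.677 -0.335  0.187]
footFL [ 0.584 -0.096  0.   ]
footFR [ 0.592 -0.321  0.   ]
twztop [ 0.463 -0.336  0.005]
twzbot [ 0.342 -0.33   0.005]
side
padFL [ 0.614 -0.145  0.01 ]
padFR [ 0.615 -0.264  0.01 ]
knobtop [ 0.614 -0.202  0.041]
footL [ 0.591 -0.094  0.   ]
footR [ 0.591 -0.321  0.   ]
hookstart [ 0.426 -0.072  0.02 ]
ferr [ 0.456 -0.161  0.012]
tip [ 0.449 -0.267  0.012]
twz [ 0.339 -0.327  0.005]
lowfrontL [ 0.601 -0.084  0.064]
lowfrontR [ 0.59  -0.335  0.064]
```

```bash
cat >> h.py <<'E'
def to(x,y,z,psi=None,n=1):
    s=arm.sense();w,a,b,q=s['tcp_rot']; p=np.array(s['tool_pos'])
    from scipy.spatial.transform import Rotation as Ro
    R=Ro.from_quat([a,b,q,w]).as_matrix(); h=np.arctan2(R[1,1],R[0,1])
    d=R.T@(np.array([x,y,z])-p)/.75
    print('pos',p.round(4),'psi',h.round(3),'tilt',R[:2,2].round(3),'units t',d.round(4),'per row',(d/n).round(4),'turn',None if psi is None else round(-(psi-h)/.08,2),'F',np.round(s['ft_force'],1),'gap',round(s['finger_gap'],4),'t',round(s['time_s'],1))
E
r='{"jaw":0,"tz":-0.02,"turn":1}'; python3 -m inch '[{"jaw":0,"tz":-0.02,"turn":1},{"jaw":0,"tz":-0.02,"turn":1},{"jaw":0,"tz":-0.02,"turn":1},{"jaw":0,"tz":-0.02,"turn":1},{"jaw":0,"tz":-0.02,"turn":1},{"jaw":0,"tz":-0.02,"turn":1},{"jaw":0,"tz":-0.02,"turn":1},{"jaw":0,"tz":-0.02,"turn":1},{"jaw":0,"tz":-0.02,"turn":1},{"jaw":0,"tz":-0.02,"turn":1},{"jaw":0,"tz":-0.02,"turn":1},{"jaw":0,"tz":-0.02,"turn":1}]' 30
python3 -c "
from h import *
to(.38,.25,.42,.35,11)"
```

```text
pos [0.1365 0.5836 0.2389] psi 1.341 tilt [-0.001 -0.002] units t [-0.4175 -0.3596 -0.2409] per row [-0.038  -0.0327 -0.0219] turn 12.39 F [ 0.1 -0.3  1.3] gap 0.088 t 0.1validation failed for argument at $[0]...
```

```bash
python3 -m inch '[{"jaw":0,"tx":0,"ty":0,"tz":-0.02,"turn":1},{"jaw":0,"tx":0,"ty":0,"tz":-0.02,"turn":1},{"jaw":0,"tx":0,"ty":0,"tz":-0.02,"turn":1},{"jaw":0,"tx":0,"ty":0,"tz":-0.02,"turn":1},{"jaw":0,"tx":0,"ty":0,"tz":-0.02,"turn":1},{"jaw":0,"tx":0,"ty":0,"tz":-0.02,"turn":1},{"jaw":0,"tx":0,"ty":0,"tz":-0.02,"turn":1},{"jaw":0,"tx":0,"ty":0,"tz":-0.02,"turn":1},{"jaw":0,"tx":0,"ty":0,"tz":-0.02,"turn":1},{"jaw":0,"tx":0,"ty":0,"tz":-0.02,"turn":1},{"jaw":0,"tx":0,"ty":0,"tz":-0.02,"turn":1},{"jaw":0,"tx":0,"ty":0,"tz":-0.02,"turn":1}]' 30
python3 -c "
from h import *
to(.38,.25,.42,.35,11)"
```

```text
time_s: 1.1
tool_pos: [0.1366, 0.5839, 0.4198]
tcp_rot: [0.0, 0.562, 0.827, -0.001]
ft_force: [-0.1, -0.5, -0.3]
finger_gap: 0.0877
finger_force: 0.0
pos [0.1366 0.5839 0.4198] psi 0.377 tilt [-0.    -0.001] units t [-5.334e-01  1.379e-01  2.000e-04] per row [-0.0485  0.0125  0.    ] turn 0.34 F [-0.1 -0.5 -0.3] gap 0.0877 t 1.1
```

```bash
python3 -m inch '[{"jaw":0,"tx":-0.0485,"ty":0.0125,"tz":0,"turn":0},{"jaw":0,"tx":-0.0485,"ty":0.0125,"tz":0,"turn":0},{"jaw":0,"tx":-0.0485,"ty":0.0125,"tz":0,"turn":0},{"jaw":0,"tx":-0.0485,"ty":0.0125,"tz":0,"turn":0},{"jaw":0,"tx":-0.0485,"ty":0.0125,"tz":0,"turn":0},{"jaw":0,"tx":-0.0485,"ty":0.0125,"tz":0,"turn":0},{"jaw":0,"tx":-0.0485,"ty":0.0125,"tz":0,"turn":0},{"jaw":0,"tx":-0.0485,"ty":0.0125,"tz":0,"turn":0},{"jaw":0,"tx":-0.0485,"ty":0.0125,"tz":0,"turn":0},{"jaw":0,"tx":-0.0485,"ty":0.0125,"tz":0,"turn":0},{"jaw":0,"tx":-0.0485,"ty":0.0125,"tz":0,"turn":0},{"jaw":0,"tx":0,"ty":0,"tz":0,"turn":0.34}]'
python3 -c "
from h import *
to(.445,-.116,.42,.35,11)"
```

```text
time_s: 2.1
tool_pos: [0.3844, 0.2462, 0.4193]
tcp_rot: [0.001, 0.574, 0.819, -0.001]
ft_force: [0.6, 0.2, 0.4]
finger_gap: 0.0879
finger_force: 0.0
pos [0.3844 0.2462 0.4193] psi 0.348 tilt [ 0.001 -0.003] units t [-0.4816 -0.0888  0.0007] per row [-0.0438 -0.0081  0.0001] turn -0.02 F [0.6 0.2 0.4] gap 0.0879 t 2.1
```

```bash
python3 -m inch '[{"jaw":0,"tx":-0.044,"ty":-0.008,"tz":0,"turn":0},{"jaw":0,"tx":-0.044,"ty":-0.008,"tz":0,"turn":0},{"jaw":0,"tx":-0.044,"ty":-0.008,"tz":0,"turn":0},{"jaw":0,"tx":-0.044,"ty":-0.008,"tz":0,"turn":0},{"jaw":0,"tx":-0.044,"ty":-0.008,"tz":0,"turn":0},{"jaw":0,"tx":-0.044,"ty":-0.008,"tz":0,"turn":0},{"jaw":0,"tx":-0.044,"ty":-0.008,"tz":0,"turn":0},{"jaw":0,"tx":-0.044,"ty":-0.008,"tz":0,"turn":0},{"jaw":0,"tx":-0.044,"ty":-0.008,"tz":0,"turn":0},{"jaw":0,"tx":-0.044,"ty":-0.008,"tz":0,"turn":0},{"jaw":0,"tx":-0.044,"ty":-0.008,"tz":0,"turn":0},{"jaw":0,"tx":0,"ty":0,"tz":0,"turn":0}]'
python3 -c "
from h import *
to(.445,-.116,.22,.35,8)
c=snap('wrist','w1');R=np.array(c['R']);print(c['fx'],-R.T@c['t'],R[2])"
```

```text
time_s: 3.1
tool_pos: [0.4457, -0.1173, 0.4189]
tcp_rot: [0.0, 0.574, 0.819, -0.001]
ft_force: [-0.5, -0.0, 0.5]
finger_gap: 0.088
finger_force: 0.0
pos [ 0.4457 -0.1173  0.4189] psi 0.349 tilt [-0.001 -0.003] units t [2.500e-03 1.000e-04 2.653e-01] per row [0.0003 0.     0.0332] turn -0.01 F [-0.5 -0.   0.5] gap 0.088 t 3.1
355.04085399673113 [ 0.41755077 -0.03641466  0.56312633] [ 0.10480623 -0.28924909 -0.95149914]
```

View pics/w1.png

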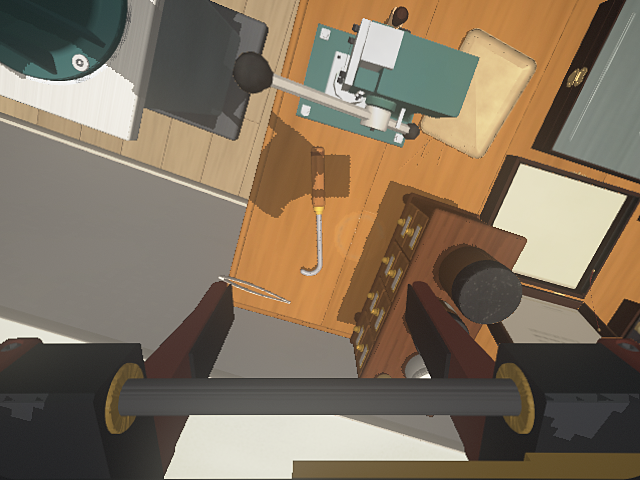

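The wrist view shows the hook's handle running (318,150)–(319,208), the rod to (320,258) and the tip at (303,271). The tray's corners are near (472,28), (537,65) and (478,157).

```bash
python3 - <<'E'
from h import *
c=ld('w1')
for n,u,v,z in [('hstart',318.5,148,.024),('hend',319,207,.02),('rodA',319.5,220,.012),('rodB',320.5,255,.012),('bendmax',312,275,.012),('tip',302,271,.012),('tr1',472,28,.009),('tr2',537,65,.009),('tr3',478,157,.009),('tr4',421,140,.009),('cabTopFL',410,193,.187),('cabtopFR',358,378,.187)]: print(n,pt(c,(u,v),z)[0].round(3))
E
```

```text
hstart [ 0.427 -0.067  0.024]
hend [ 0.458 -0.15   0.02 ]
rodA [ 0.467 -0.172  0.012]
rodB [ 0.489 -0.227  0.012]
bendmax [ 0.488 -0.266  0.012]
tip [ 0.47  -0.265  0.012]
tr1 [0.57  0.154 0.009]
tr2 [0.677 0.144 0.009]
tr3 [0.66  0.003 0.009]
tr4 [ 0.568 -0.004  0.009]
cabTopFL [ 0.532 -0.068  0.187]
cabtopFR [ 0.568 -0.307  0.187]
```

```bash
python3 -m inch '[{"jaw":0,"tx":0.012,"ty":0,"tz":0.045,"turn":-0.25},{"jaw":0,"tx":0,"ty":0,"tz":0.0475,"turn":0},{"jaw":0,"tx":0,"ty":0,"tz":0.0475,"turn":0},{"jaw":0,"tx":0,"ty":0,"tz":0.0475,"turn":0},{"jaw":0,"tx":0,"ty":0,"tz":0.0475,"turn":0},{"jaw":0,"tx":0,"ty":0,"tz":0.0475,"turn":0},{"jaw":0,"tx":0,"ty":0,"tz":0.0475,"turn":0},{"jaw":0,"tx":0,"ty":0,"tz":0.0475,"turn":0},{"jaw":0,"tx":0,"ty":0,"tz":0.0475,"turn":0},{"jaw":0,"tx":0,"ty":0,"tz":0.0475,"turn":0},{"jaw":0,"tx":0,"ty":0,"tz":0.02,"turn":0},{"jaw":0,"tx":0,"ty":0,"tz":0,"turn":0}]'
python3 -c "
from h import *
to(.443,-.109,.020,.37,1)"
```

```text
time_s: 4.15
tool_pos: [0.439, -0.1016, 0.0473]
tcp_rot: [-0.004, 0.563, 0.826, -0.001]
ft_force: [-1.3, -0.4, 0.0]
finger_gap: 0.0879
finger_force: 0.0
pos [ 0.439  -0.1016  0.0473] psi 0.374 tilt [-0.007  0.003] units t [-0.0113  0.0016  0.0364] per row [-0.0113  0.0016  0.0364] turn 0.06 F [-1.3 -0.4  0. ] gap 0.0879 t 4.2
```

```bash
python3 -m inch '[{"jaw":0,"tx":-0.011,"ty":0.0015,"tz":0.018,"turn":0},{"jaw":0,"tx":0,"ty":0,"tz":0.018,"turn":0},{"jaw":0,"tx":0,"ty":0,"tz":0,"turn":0},{"jaw":1,"tx":0,"ty":0,"tz":0,"turn":0},{"jaw":1,"tx":0,"ty":0,"tz":0,"turn":0},{"jaw":1,"tx":0,"ty":0,"tz":0,"turn":0},{"jaw":1,"tx":0,"ty":0,"tz":0,"turn":0},{"jaw":1,"tx":0,"ty":0,"tz":0,"turn":0},{"jaw":1,"tx":0,"ty":0,"tz":0,"turn":0},{"jaw":1,"tx":0,"ty":0,"tz":0,"turn":0},{"jaw":1,"tx":0,"ty":0,"tz":0,"turn":0},{"jaw":1,"tx":0,"ty":0,"tz":0,"turn":0}]' 45
python3 -c "
from h import *
to(.443,-.109,.020,.37,1)"
```

```text
time_s: 5.15
tool_pos: [0.4459, -0.1111, 0.0233]
tcp_rot: [-0.0, 0.563, 0.826, -0.0]
ft_force: [0.6, -0.3, 0.6]
finger_gap: 0.0315
finger_force: 0.0
pos [ 0.4459 -0.1111  0.0233] psi 0.374 tilt [-0. -0.] units t [ 0.0041 -0.0026  0.0044] per row [ 0.0041 -0.0026  0.0044] turn 0.05 F [ 0.6 -0.3  0.6] gap 0.0315 t 5.2
```

```bash
python3 -m inch '[{"jaw":1,"tx":0,"ty":0,"tz":0.004,"turn":0},{"jaw":1,"tx":0,"ty":0,"tz":0,"turn":0},{"jaw":1,"tx":0,"ty":0,"tz":0,"turn":0},{"jaw":1,"tx":0,"ty":0,"tz":0,"turn":0},{"jaw":1,"tx":0,"ty":0,"tz":0,"turn":0},{"jaw":1,"tx":0,"ty":0,"tz":0,"turn":0}]' 45
python3 -c "
from h import *
to(.443,-.109,.020,.37,1)"
```

```text
time_s: 5.65
tool_pos: [0.4459, -0.111, 0.0202]
tcp_rot: [-0.0, 0.563, 0.826, -0.0]
ft_force: [0.2, 0.7, -1.4]
finger_gap: 0.0198
finger_force: 45.0
pos [ 0.4459 -0.111   0.0202] psi 0.374 tilt [-0.  0.] units t [ 0.0039 -0.0026  0.0003] per row [ 0.0039 -0.0026  0.0003] turn 0.05 F [ 0.2  0.7 -1.4] gap 0.0198 t 5.7
```

```bash
python3 -m inch '[{"jaw":1,"tx":0,"ty":0,"tz":-0.02,"turn":0},{"jaw":1,"tx":0,"ty":0,"tz":-0.03,"turn":0},{"jaw":1,"tx":0,"ty":0,"tz":-0.017,"turn":0},{"jaw":1,"tx":-0.003,"ty":-0.0285,"tz":0,"turn":0},{"jaw":1,"tx":-0.003,"ty":-0.0285,"tz":0,"turn":0},{"jaw":1,"tx":-0.003,"ty":-0.0285,"tz":0,"turn":0},{"jaw":1,"tx":-0.003,"ty":-0.0285,"tz":0,"turn":0},{"jaw":1,"tx":0,"ty":0,"tz":0,"turn":-1},{"jaw":1,"tx":0,"ty":0,"tz":0,"turn":-1},{"jaw":1,"tx":0,"ty":0,"tz":0,"turn":-1},{"jaw":1,"tx":0,"ty":0,"tz":0,"turn":-1},{"jaw":1,"tx":0,"ty":0,"tz":0,"turn":-1}]'
python3 -c "
from h import *
to(.37,-.151,.07,1.571,1)"
```

```text
time_s: 6.65
tool_pos: [0.3695, -0.1508, 0.0706]
tcp_rot: [0.0, 0.386, 0.922, -0.0]
ft_force: [0.4, 0.5, -1.9]
finger_gap: 0.0196
finger_force: 45.0
pos [ 0.3695 -0.1508  0.0706] psi 0.777 tilt [-0. -0.] units t [-0.0007  0.0002  0.0008] per row [-0.0007  0.0002  0.0008] turn -9.92 F [ 0.4  0.5 -1.9] gap 0.0196 t 6.7
```

```bash
python3 -m inch '[{"jaw":1,"tx":0,"ty":0,"tz":0,"turn":-1},{"jaw":1,"tx":0,"ty":0,"tz":0,"turn":-1},{"jaw":1,"tx":0,"ty":0,"tz":0,"turn":-1},{"jaw":1,"tx":0,"ty":0,"tz":0,"turn":-1},{"jaw":1,"tx":0,"ty":0,"tz":0,"turn":-1},{"jaw":1,"tx":0,"ty":0,"tz":0,"turn":-1},{"jaw":1,"tx":0,"ty":0,"tz":0,"turn":-1},{"jaw":1,"tx":0,"ty":0,"tz":0,"turn":-1},{"jaw":1,"tx":0,"ty":0,"tz":0,"turn":-1},{"jaw":1,"tx":0,"ty":0,"tz":0,"turn":-1},{"jaw":1,"tx":0,"ty":0,"tz":0,"turn":0}]'
python3 -c "
from h import *
to(.37,-.151,.038,1.571,1)
snap('top','t2');snap('side','s2')
a=cv2.imread('pics/t2.png')[110:300,300:470]; b=cv2.imread('pics/s2.png')[100:215,300:450]
a=cv2.resize(a,(425,475),interpolation=3); b=cv2.resize(b,(375,475),interpolation=3); cv2.imwrite('pics/c2.png',np.hstack([a,b]))
"
```

```text
time_s: 7.57
tool_pos: [0.3696, -0.1507, 0.0706]
tcp_rot: [-0.0, -0.003, 1.0, -0.0]
ft_force: [0.5, 0.5, -1.3]
finger_gap: 0.0197
finger_force: 45.0
pos [ 0.3696 -0.1507  0.0706] psi 1.577 tilt [-0. -0.] units t [-0.0005 -0.0004  0.0434] per row [-0.0005 -0.0004  0.0434] turn 0.07 F [ 0.5  0.5 -1.3] gap 0.0197 t 7.6
```

View pics/c2.png

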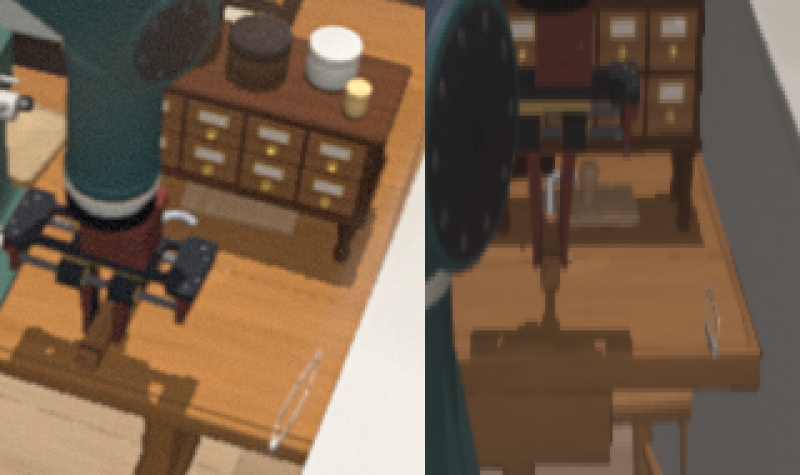

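```bash
python3 -c "
from h import *
c=ld('t2');print(px(c,[[.3666+.157,-.181,.0625],[.3666+.165,-.169,.0625]]),'seen tip ~(378.8,198.8)')
a=cv2.imread('pics/t2.png')[170:220,355:395];
to(.37,-.147,.034,1.571,1)
to(.495,-.147,.034,1.571,4)"
```

```text
[[377.01138369 198.34668367]
 [373.48903943 194.72107367]] seen tip ~(378.8,198.8)
pos [ 0.3696 -0.1507  0.0706] psi 1.571 tilt [-0. -0.] units t [-0.0005  0.0049  0.0487] per row [-0.0005  0.0049  0.0487] turn 0.0 F [ 0.4 -0.2 -1.6] gap 0.0198 t 7.7
pos [ 0.3696 -0.1507  0.0706] psi 1.571 tilt [-0. -0.] units t [-0.1672  0.0048  0.0487] per row [-0.0418  0.0012  0.0122] turn 0.0 F [ 0.4 -0.2 -1.6] gap 0.0198 t 7.7
```

```bash
python3 -m inch '[{"jaw":1,"tx":0,"ty":0.005,"tz":0.024,"turn":0},{"jaw":1,"tx":0,"ty":0,"tz":0.0245,"turn":0},{"jaw":1,"tx":0,"ty":0,"tz":0,"turn":0},{"jaw":1,"tx":-0.025,"ty":0,"tz":0,"turn":0},{"jaw":1,"tx":-0.03,"ty":0,"tz":0,"turn":0},{"jaw":1,"tx":-0.03,"ty":0,"tz":0,"turn":0},{"jaw":1,"tx":-0.03,"ty":0,"tz":0,"turn":0},{"jaw":1,"tx":-0.025,"ty":0,"tz":0,"turn":0},{"jaw":1,"tx":-0.02,"ty":0,"tz":0,"turn":0},{"jaw":1,"tx":-0.014,"ty":0,"tz":0,"turn":0},{"jaw":1,"tx":0,"ty":0,"tz":0,"turn":0}]'
python3 -c "
from h import *
to(.500,-.185,.034,1.571,1)
snap('side','s3')
b=cv2.imread('pics/s3.png')[100:195,310:430]
b=cv2.resize(b,None,fx=6,fy=6,interpolation=3); cv2.imwrite('pics/c3.png',b)
"
```

```text
time_s: 8.58
tool_pos: [0.5029, -0.1472, 0.035]
tcp_rot: [0.001, -0.001, 1.0, -0.001]
ft_force: [-0.2, -0.3, 0.2]
finger_gap: 0.0197
finger_force: 45.0
pos [ 0.5029 -0.1472  0.035 ] psi 1.573 tilt [ 0.003 -0.001] units t [ 0.004  -0.0504  0.0014] per row [ 0.004  -0.0504  0.0014] turn 0.03 F [-0.2 -0.3  0.2] gap 0.0197 t 8.6
```

View pics/c3.png

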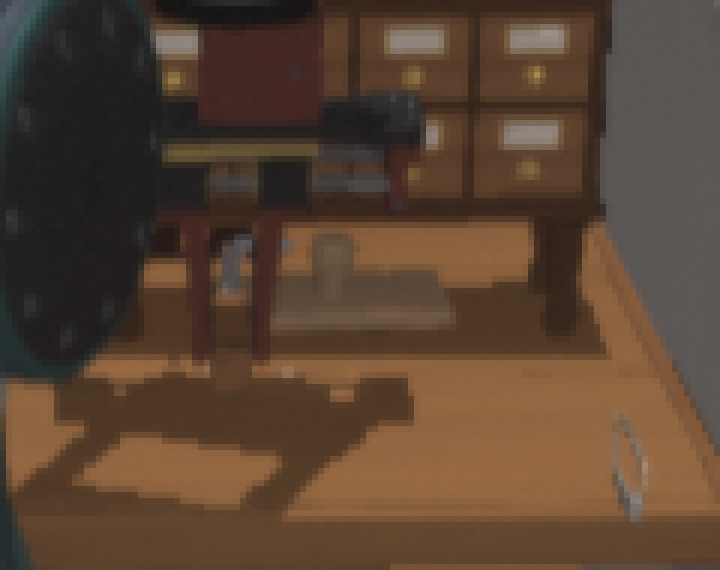

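The side crop shows the rod tip at (288,245), left of the knob at (334,265), with the whole bend past the front. Next comes the sideways move.

```bash
python3 -m inch '[{"jaw":1,"tx":0,"ty":-0.01,"tz":0,"turn":0},{"jaw":1,"tx":0,"ty":-0.012,"tz":0,"turn":0},{"jaw":1,"tx":0,"ty":-0.012,"tz":0,"turn":0},{"jaw":1,"tx":0,"ty":-0.01,"tz":0,"turn":0},{"jaw":1,"tx":0,"ty":-0.007,"tz":0,"turn":0},{"jaw":1,"tx":0,"ty":0,"tz":0,"turn":0}]'
python3 -c "
from h import *
to(.495,-.187,.034,1.571,1)
c=snap('side','s4')
b=cv2.imread('pics/s4.png')[100:195,310:430]
b=cv2.resize(b,None,fx=6,fy=6,interpolation=3); cv2.imwrite('pics/c4.png',b)
"
```

```text
time_s: 9.13
tool_pos: [0.5003, -0.1865, 0.0343]
tcp_rot: [0.0, -0.001, 1.0, -0.0]
ft_force: [0.3, 1.0, -1.8]
finger_gap: 0.0199
finger_force: 45.0
pos [ 0.5003 -0.1865  0.0343] psi 1.572 tilt [ 0.    -0.001] units t [ 0.007  -0.0007  0.0003] per row [ 0.007  -0.0007  0.0003] turn 0.01 F [ 0.3  1.  -1.8] gap 0.0199 t 9.1
```

View pics/c4.png

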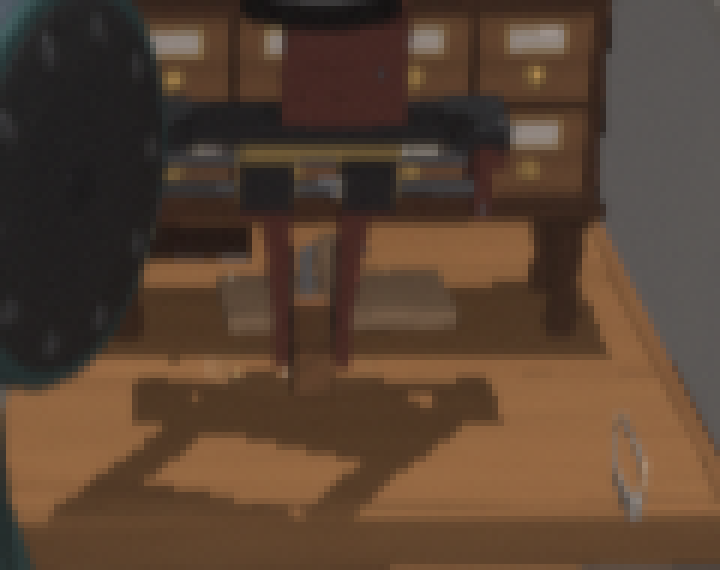

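The rod at (312,270) lies just left of the knob at (327,265), and the paddle hasn't moved. I'll pull it back gently.

```bash
python3 -m inch '[{"jaw":1,"tx":0.006,"ty":0,"tz":0,"turn":0},{"jaw":1,"tx":0.008,"ty":0,"tz":0,"turn":0},{"jaw":1,"tx":0.008,"ty":0,"tz":0,"turn":0},{"jaw":1,"tx":0.008,"ty":0,"tz":0,"turn":0},{"jaw":1,"tx":0.008,"ty":0,"tz":0,"turn":0},{"jaw":1,"tx":0.008,"ty":0,"tz":0,"turn":0},{"jaw":1,"tx":0.008,"ty":0,"tz":0,"turn":0},{"jaw":1,"tx":0.008,"ty":0,"tz":0,"turn":0},{"jaw":1,"tx":0.008,"ty":0,"tz":0,"turn":0},{"jaw":1,"tx":0.008,"ty":0,"tz":0,"turn":0},{"jaw":1,"tx":0.008,"ty":0,"tz":0,"turn":0},{"jaw":1,"tx":0.008,"ty":0,"tz":0,"turn":0}]'
python3 -m inch '[{"jaw":1,"tx":0.01,"ty":0,"tz":0,"turn":0},{"jaw":1,"tx":0.01,"ty":0,"tz":0,"turn":0},{"jaw":1,"tx":0.01,"ty":0,"tz":0,"turn":0},{"jaw":1,"tx":0.01,"ty":0,"tz":0,"turn":0},{"jaw":1,"tx":0.01,"ty":0,"tz":0,"turn":0},{"jaw":1,"tx":0.01,"ty":0,"tz":0,"turn":0},{"jaw":1,"tx":0.01,"ty":0,"tz":0,"turn":0},{"jaw":1,"tx":0.01,"ty":0,"tz":0,"turn":0},{"jaw":1,"tx":0.01,"ty":0,"tz":0,"turn":0},{"jaw":1,"tx":0.01,"ty":0,"tz":0,"turn":0},{"jaw":1,"tx":0.006,"ty":0,"tz":0,"turn":0},{"jaw":1,"tx":0,"ty":0,"tz":0,"turn":0}]'
python3 -c "
from h import *
to(.51,-.187,.034,1.571,1)
c=snap('top','t5')
b=cv2.imread('pics/t5.png')[130:300,280:460]
b=cv2.resize(b,None,fx=3.4,fy=3.4,interpolation=3); cv2.imwrite('pics/c5.png',b)
"
```

```text
time_s: 10.18
tool_pos: [0.4292, -0.1851, 0.0342]
tcp_rot: [0.0, -0.001, 1.0, -0.0]
ft_force: [0.6, -0.6, -1.4]
finger_gap: 0.0196
finger_force: 45.0
time_s: 11.18
tool_pos: [0.3488, -0.1848, 0.0341]
tcp_rot: [-0.001, -0.001, 1.0, 0.0]
ft_force: [-0.0, -0.2, -1.3]
finger_gap: 0.0199
finger_force: 45.0
pos [ 0.3488 -0.1848  0.0341] psi 1.573 tilt [-0.001  0.001] units t [-2.149e-01 -3.400e-03 -1.000e-04] per row [-2.149e-01 -3.400e-03 -1.000e-04] turn 0.03 F [-0.  -0.2 -1.3] gap 0.0199 t 11.2
```

View pics/c5.png

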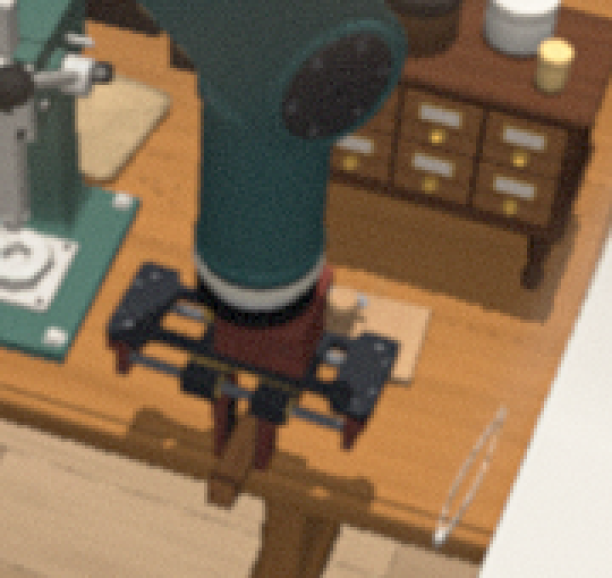

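The paddle is out. Its right-hand corners are at (432,308) and (410,382), and its knob is at (345,310) beside the bend. I'll unhook by lifting, then turn away.

```bash
python3 -m inch '[{"jaw":1,"tx":-0.004,"ty":0,"tz":0,"turn":0},{"jaw":1,"tx":0,"ty":0,"tz":-0.01,"turn":0},{"jaw":1,"tx":0,"ty":0,"tz":-0.02,"turn":0},{"jaw":1,"tx":0,"ty":0,"tz":-0.025,"turn":0},{"jaw":1,"tx":0,"ty":0,"tz":-0.025,"turn":0},{"jaw":1,"tx":-0.008,"ty":0.0235,"tz":0,"turn":0},{"jaw":1,"tx":-0.009,"ty":0.0235,"tz":0,"turn":0},{"jaw":1,"tx":0,"ty":0,"tz":0,"turn":1},{"jaw":1,"tx":0,"ty":0,"tz":0,"turn":1},{"jaw":1,"tx":0,"ty":0,"tz":0,"turn":1},{"jaw":1,"tx":0,"ty":0,"tz":0,"turn":1},{"jaw":1,"tx":0,"ty":0,"tz":0,"turn":1}]'
python3 -m inch '[{"jaw":1,"tx":0,"ty":0,"tz":0,"turn":1},{"jaw":1,"tx":0,"ty":0,"tz":0,"turn":1},{"jaw":1,"tx":0,"ty":0,"tz":0,"turn":1},{"jaw":1,"tx":0,"ty":0,"tz":0,"turn":1},{"jaw":1,"tx":0,"ty":0,"tz":0,"turn":1},{"jaw":1,"tx":0,"ty":0,"tz":0,"turn":0}]'
python3 -c "
from h import *
to(.42,-.1,.094,0,4)
c=ld('t5');P=pt(c,[(407.1,220.6),(400.6,242.4)],.01);print(P.round(3))
c=snap('top','t6')
b=cv2.imread('pics/t6.png')[130:300,280:460]
b=cv2.resize(b,None,fx=3.4,fy=3.4,interpolation=3); cv2.imwrite('pics/c6.png',b)
"
```

```text
time_s: 12.23
tool_pos: [0.3665, -0.1499, 0.0948]
tcp_rot: [0.0, 0.199, 0.98, -0.0]
ft_force: [-0.8, 0.1, -0.9]
finger_gap: 0.0197
finger_force: 45.0
time_s: 12.73
tool_pos: [0.3664, -0.15, 0.0947]
tcp_rot: [0.0, 0.389, 0.921, -0.0]
ft_force: [-0.0, 0.2, -1.1]
finger_gap: 0.0199
finger_force: 45.0
pos [ 0.3664 -0.15    0.0947] psi 0.771 tilt [ 0.001 -0.   ] units t [-0.002   0.0977  0.0009] per row [-0.0005  0.0244  0.0002] turn 9.64 F [-0.   0.2 -1.1] gap 0.0199 t 12.7
[[ 0.531 -0.261  0.01 ]
 [ 0.458 -0.269  0.01 ]]
```

```bash
python3 -m inch '[{"jaw":1,"tx":0,"ty":0.0244,"tz":0,"turn":0},{"jaw":1,"tx":0,"ty":0.0244,"tz":0,"turn":0},{"jaw":1,"tx":0,"ty":0.0244,"tz":0,"turn":0},{"jaw":1,"tx":0,"ty":0.0244,"tz":0,"turn":0},{"jaw":1,"tx":0,"ty":0,"tz":0,"turn":1},{"jaw":1,"tx":0,"ty":0,"tz":0,"turn":1},{"jaw":1,"tx":0,"ty":0,"tz":0,"turn":1},{"jaw":1,"tx":0,"ty":0,"tz":0,"turn":1},{"jaw":1,"tx":0,"ty":0,"tz":0,"turn":1},{"jaw":1,"tx":0,"ty":0,"tz":0,"turn":1},{"jaw":1,"tx":0,"ty":0,"tz":0,"turn":1},{"jaw":1,"tx":0,"ty":0,"tz":0,"turn":1}]'
python3 -m inch '[{"jaw":1,"tx":0,"ty":0,"tz":0.02,"turn":1},{"jaw":1,"tx":0,"ty":0,"tz":0.02,"turn":0.6},{"jaw":1,"tx":0,"ty":0,"tz":0.02,"turn":0},{"jaw":1,"tx":0,"ty":0,"tz":0.02,"turn":0},{"jaw":1,"tx":0,"ty":0,"tz":0.01,"turn":0},{"jaw":1,"tx":0,"ty":0,"tz":0,"turn":0}]'
python3 -c "
from h import *
to(.42,-.1,.0205,0,1)"
```

```text
time_s: 13.78
tool_pos: [0.4185, -0.0987, 0.0944]
tcp_rot: [0.0, 0.659, 0.753, -0.0]
ft_force: [0.3, -0.7, -1.1]
finger_gap: 0.0198
finger_force: 45.0
time_s: 14.28
tool_pos: [0.4175, -0.0984, 0.0256]
tcp_rot: [-0.001, 0.704, 0.71, -0.001]
ft_force: [-0.1, 0.3, -0.8]
finger_gap: 0.0196
finger_force: 45.0
pos [ 0.4175 -0.0984  0.0256] psi 0.008 tilt [-0.002  0.001] units t [-0.0021  0.0033  0.0068] per row [-0.0021  0.0033  0.0068] turn 0.1 F [-0.1  0.3 -0.8] gap 0.0196 t 14.3
```

Lower the last 5 mm, open, and rise.

```bash
python3 -m inch '[{"jaw":1,"tx":0,"ty":0,"tz":0.004,"turn":0},{"jaw":1,"tx":0,"ty":0,"tz":0.003,"turn":0},{"jaw":1,"tx":0,"ty":0,"tz":0,"turn":0}]'
python3 -m inch '[{"jaw":0.5,"tx":0,"ty":0,"tz":0,"turn":0},{"jaw":0.5,"tx":0,"ty":0,"tz":0,"turn":0},{"jaw":0.5,"tx":0,"ty":0,"tz":0,"turn":0},{"jaw":0.5,"tx":0,"ty":0,"tz":0,"turn":0},{"jaw":0.5,"tx":0,"ty":0,"tz":-0.01,"turn":0},{"jaw":0.5,"tx":0,"ty":0,"tz":-0.03,"turn":0},{"jaw":0.5,"tx":0,"ty":0,"tz":-0.05,"turn":0},{"jaw":0.3,"tx":0,"ty":0,"tz":-0.05,"turn":0},{"jaw":0.3,"tx":0,"ty":0,"tz":-0.05,"turn":0},{"jaw":0.3,"tx":0,"ty":0,"tz":-0.05,"turn":0},{"jaw":0.3,"tx":0,"ty":0,"tz":-0.05,"turn":0}]'
python3 -c "
from h import *
to(.49,-.204,.3,1.57,1)
c=ld('t6');import shutil
snap('top','t7');c=snap('wrist','w7')
b=cv2.imread('pics/t7.png')[130:280,280:480]; b=cv2.resize(b,(400,300),interpolation=3)
w=cv2.resize(cv2.imread('pics/w7.png'),(400,300)); cv2.imwrite('pics/c7.png',np.hstack([b,w]))
"
```

```text
time_s: 14.53
tool_pos: [0.4187, -0.099, 0.0217]
tcp_rot: [0.0, 0.705, 0.709, 0.0]
ft_force: [0.6, 0.1, -1.1]
finger_gap: 0.02
finger_force: 45.0
time_s: 15.45
tool_pos: [0.4175, -0.0985, 0.2415]
tcp_rot: [0.0, 0.705, 0.709, 0.0]
ft_force: [1.6, 0.0, -0.6]
finger_gap: 0.0611
finger_force: 0.0
pos [ 0.4175 -0.0985  0.2415] psi 0.006 tilt [ 0. -0.] units t [-0.1413  0.0959 -0.0779] per row [-0.1413  0.0959 -0.0779] turn -19.55 F [ 1.6  0.  -0.6] gap 0.0611 t 15.4
```

View pics/c7.png

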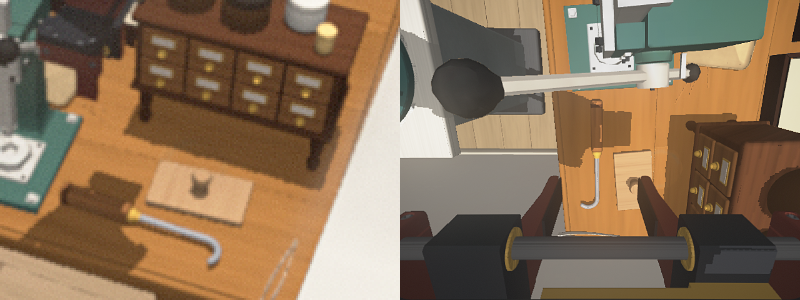

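The top half shows the hook lying flat in front of the paddle. The board's corners are (157,160), (253,180), (246,220) and (148,205), and the knob top is at (201,177).

```bash
python3 - <<'E'
from h import *
c=ld('t7');A=lambda u,v:(u/2+280,v/2+130)
P=pt(c,[A(157,160),A(253,180),A(246,218),A(148,202)],.01);print(P.round(3),P.mean(0).round(3)); print('knob',pt(c,A(201,177),.041).round(3))
print(px(c,[[.491,-.204,.01],[.491,-.204,.041]]))
# segment board
def seg(f,pred,rad):
    c=ld(f);u,v=px(c,pred)[0].astype(int);im=cv2.cvtColor(c['pixels'],cv2.COLOR_RGB2LAB);
    print(f,(u,v),[c['pixels'][v+dv,u+du].tolist() for du,dv in((0,0),(rad,0),(-rad,0),(0,rad),(0,-rad))])
seg('t7',[[.491,-.235,.01]],25);seg('w7',[[.491,-.235,.01]],30)
E
```

```text
[[ 0.516 -0.139  0.01 ]
 [ 0.532 -0.259  0.01 ]
 [ 0.471 -0.271  0.01 ]
 [ 0.447 -0.153  0.01 ]] [ 0.492 -0.206  0.01 ]
knob [[ 0.484 -0.206  0.041]]
[[379.75628196 224.79052921]
 [380.74344545 216.33336753]]
t7 (np.int64(391), np.int64(228)) [[220, 175, 127], [195, 133, 73], [225, 178, 132], [197, 139, 84], [105, 73, 37]]
w7 (np.int64(372), np.int64(316)) [[226, 183, 130], [91, 60, 45], [206, 143, 79], [213, 145, 81], [126, 98, 71]]
```

```bash
cat >> h.py <<'E'
def rect(f,pred,z,lo=(185,140,100),hi=(255,205,160)):
    c=ld(f); m=cv2.inRange(c['pixels'],lo,hi); m=cv2.morphologyEx(m,cv2.MORPH_OPEN,np.ones((3,3)))
    u,v=px(c,pred)[0].astype(int); n,l=cv2.connectedComponents(m)
    k=(l==l[v,u]).astype(np.uint8); q=max(cv2.findContours(k,0,2)[0],key=len)[:,0]
    W=pt(c,q,z)[:,:2].astype(np.float32)
    print(f,l[v,u],k.sum(),cv2.minAreaRect(W*1000),'box',cv2.boxPoints(cv2.minAreaRect(W)).round(3).tolist())
E
python3 - <<'E'
from h import *
rect('t7',[[.491,-.235,.01]],.01);rect('w7',[[.491,-.235,.01]],.01)
E
```

```text
t7 44 960 ((491.05767822265625, -203.57269287109375), (70.50611877441406, 120.80184173583984), 5.077717304229736) box [[0.45100000500679016, -0.1469999998807907], [0.460999995470047, -0.2669999897480011], [0.5320000052452087, -0.26100000739097595], [0.5210000276565552, -0.14000000059604645]]
w7 11 3801 ((490.8113708496094, -200.89035034179688), (68.74351501464844, 118.6728515625), 5.702929973602295) box [[0.45100000500679016, -0.14499999582767487], [0.46299999952316284, -0.2630000114440918], [0.531000018119812, -0.25699999928474426], [0.5189999938011169, -0.1379999965429306]]
```

```bash
python3 - <<'E'
from h import *
for f in('w1','top0','w7'):
    c=ld(f); 
    for X in ([.62,.03,.002],[.64,.06,.002],[.655,.1,.002]):
        u,v=px(c,[X])[0].astype(int); print(f,u,v,c['pixels'][v,u].tolist() if 0<=u<640 and 0<=v<480 else '')
rect('w1',[[.64,.06,.002]],.009,(175,150,85),(255,232,185))
rect('w1',[[.64,.06,.002]],.009,(190,160,100),(255,225,170))
E
```

```text
w1 460 130 [217, 185, 137]
w1 482 115 [231, 207, 152]
w1 504 91 [230, 205, 150]
top0 313 167 [197, 167, 128]
top0 306 159 [202, 174, 132]
top0 295 152 [152, 147, 139]
w7 513 80 [218, 185, 136]
w7 539 47 [93, 129, 114]
w7 563 0 [89, 124, 110]
w1 5 6112 ((616.9996948242188, 76.6091537475586), (145.73538208007812, 109.25076293945312), 84.18279266357422) box [[0.5550000071525574, 0.009999999776482582], [0.6639999747276306, -0.0010000000474974513], [0.6790000200271606, 0.14399999380111694], [0.5699999928474426, 0.1550000011920929]]
w1 4 5834 ((616.41162109375, 76.23115539550781), (144.14068603515625, 104.53691101074219), 84.54429626464844) box [[0.5580000281333923, 0.008999999612569809], [0.6620000004768372, -0.0], [0.675000011920929, 0.14300000667572021], [0.5709999799728394, 0.15299999713897705]]
```

```bash
python3 -m inch '[{"jaw":0.3,"tx":-0.028,"ty":0.0197,"tz":0,"turn":0},{"jaw":0.3,"tx":-0.028,"ty":0.0197,"tz":0,"turn":0},{"jaw":0.3,"tx":-0.028,"ty":0.0197,"tz":0,"turn":0},{"jaw":0.3,"tx":-0.028,"ty":0.0197,"tz":0,"turn":0},{"jaw":0.3,"tx":-0.028,"ty":0.0197,"tz":0,"turn":0},{"jaw":0.3,"tx":0,"ty":0,"tz":0,"turn":-1},{"jaw":0.3,"tx":0,"ty":0,"tz":0,"turn":-1},{"jaw":0.3,"tx":0,"ty":0,"tz":0,"turn":-1},{"jaw":0.3,"tx":0,"ty":0,"tz":0,"turn":-1},{"jaw":0.3,"tx":0,"ty":0,"tz":0,"turn":-1},{"jaw":0.3,"tx":0,"ty":0,"tz":0,"turn":-1},{"jaw":0.3,"tx":0,"ty":0,"tz":0,"turn":-1}]'
python3 -m inch '[{"jaw":0.3,"tx":0,"ty":0,"tz":0,"turn":-1},{"jaw":0.3,"tx":0,"ty":0,"tz":0,"turn":-1},{"jaw":0.3,"tx":0,"ty":0,"tz":0,"turn":-1},{"jaw":0.3,"tx":0,"ty":0,"tz":0,"turn":-1},{"jaw":0.3,"tx":0,"ty":0,"tz":0,"turn":-1},{"jaw":0.3,"tx":0,"ty":0,"tz":0,"turn":-1},{"jaw":0.3,"tx":0,"ty":0,"tz":0,"turn":-1},{"jaw":0.3,"tx":0,"ty":0,"tz":0,"turn":-1},{"jaw":0.3,"tx":0,"ty":0,"tz":0,"turn":-1},{"jaw":0.3,"tx":0,"ty":0,"tz":0,"turn":-1},{"jaw":0.3,"tx":0,"ty":0,"tz":0,"turn":-1},{"jaw":0.3,"tx":0,"ty":0,"tz":0,"turn":-1}]'
python3 -c "
from h import *
to(.491,-.203,.031,1.664,7)"
```

```text
time_s: 16.55
tool_pos: [0.492, -0.203, 0.2383]
tcp_rot: [-0.001, 0.48, 0.877, -0.0]
ft_force: [0.4, -0.5, 0.6]
finger_gap: 0.0615
finger_force: 0.0
time_s: 17.55
tool_pos: [0.492, -0.203, 0.2383]
tcp_rot: [-0.001, 0.021, 1.0, 0.0]
ft_force: [-0.2, 0.1, 0.5]
finger_gap: 0.0619
finger_force: 0.0
pos [ 0.492  -0.203   0.2383] psi 1.53 tilt [-0.001  0.001] units t [ 0.0009 -0.0003  0.2764] per row [ 0.0001 -0.      0.0395] turn -1.68 F [-0.2  0.1  0.5] gap 0.0619 t 17.6
```

```bash
python3 -m inch '[{"jaw":0.3,"tx":0,"ty":0,"tz":0.035,"turn":-1},{"jaw":0.3,"tx":0,"ty":0,"tz":0.045,"turn":-0.68},{"jaw":0.3,"tx":0,"ty":0,"tz":0.045,"turn":0},{"jaw":0.3,"tx":0,"ty":0,"tz":0.045,"turn":0},{"jaw":0.3,"tx":0,"ty":0,"tz":0.045,"turn":0},{"jaw":0.3,"tx":0,"ty":0,"tz":0.03,"turn":0},{"jaw":0.3,"tx":0,"ty":0,"tz":0.015,"turn":0},{"jaw":0.3,"tx":0,"ty":0,"tz":0,"turn":0},{"jaw":0.3,"tx":0,"ty":0,"tz":0,"turn":0}]'
python3 -c "
from h import *
to(.491,-.203,.031,1.664,1)"
```

```text
time_s: 18.3
tool_pos: [0.4918, -0.2029, 0.0432]
tcp_rot: [-0.001, -0.045, 0.999, 0.001]
ft_force: [-0.2, 0.4, 0.6]
finger_gap: 0.0617
finger_force: 0.0
pos [ 0.4918 -0.2029  0.0432] psi 1.66 tilt [-0.002  0.001] units t [ 0.0011 -0.0001  0.0163] per row [ 0.0011 -0.0001  0.0163] turn -0.05 F [-0.2  0.4  0.6] gap 0.0617 t 18.3
```

```bash
python3 -m inch '[{"jaw":0.3,"tx":0,"ty":0,"tz":0.01,"turn":0},{"jaw":0.3,"tx":0,"ty":0,"tz":0.006,"turn":0},{"jaw":1,"tx":0,"ty":0,"tz":0,"turn":0},{"jaw":1,"tx":0,"ty":0,"tz":0,"turn":0},{"jaw":1,"tx":0,"ty":0,"tz":0,"turn":0},{"jaw":1,"tx":0,"ty":0,"tz":0,"turn":0},{"jaw":1,"tx":0,"ty":0,"tz":0,"turn":0},{"jaw":1,"tx":0,"ty":0,"tz":0,"turn":0},{"jaw":1,"tx":0,"ty":0,"tz":0,"turn":0},{"jaw":1,"tx":0,"ty":0,"tz":0,"turn":0},{"jaw":1,"tx":0,"ty":0,"tz":0,"turn":0},{"jaw":1,"tx":0,"ty":0,"tz":0,"turn":0}]' 40
python3 -c "
from h import *
to(.491,-.203,.36,1.664,1)"
```

```text
time_s: 19.3
tool_pos: [0.4929, -0.2034, 0.0322]
tcp_rot: [0.0, -0.045, 0.999, -0.0]
ft_force: [-0.0, 1.8, 5.0]
finger_gap: 0.0228
finger_force: 40.0
pos [ 0.4929 -0.2034  0.0322] psi 1.66 tilt [ 0. -0.] units t [ 0.0024  0.0007 -0.4371] per row [ 0.0024  0.0007 -0.4371] turn -0.05 F [-0.   1.8  5. ] gap 0.0228 t 19.3
```

```bash
python3 -m inch '[{"jaw":1,"tx":0,"ty":0,"tz":-0.015,"turn":0},{"jaw":1,"tx":0,"ty":0,"tz":-0.035,"turn":0},{"jaw":1,"tx":0,"ty":0,"tz":-0.045,"turn":0},{"jaw":1,"tx":0,"ty":0,"tz":-0.045,"turn":0},{"jaw":1,"tx":0,"ty":0,"tz":-0.045,"turn":0},{"jaw":1,"tx":0,"ty":0,"tz":-0.045,"turn":0},{"jaw":1,"tx":0,"ty":0,"tz":-0.045,"turn":0},{"jaw":1,"tx":0,"ty":0,"tz":-0.045,"turn":0},{"jaw":1,"tx":0,"ty":0,"tz":-0.045,"turn":0},{"jaw":1,"tx":0,"ty":0,"tz":-0.045,"turn":0},{"jaw":1,"tx":0,"ty":0,"tz":-0.045,"turn":0},{"jaw":1,"tx":0,"ty":0,"tz":-0.03,"turn":0}]'
python3 -c "
from h import *
to(.615,.076,.39,1.473,9)
snap('top','t8');s=arm.sense();print(s['joints'].round(2))"
```

```text
time_s: 20.3
tool_pos: [0.4931, -0.2036, 0.3988]
tcp_rot: [0.001, -0.045, 0.999, -0.001]
ft_force: [-0.1, 0.1, -1.4]
finger_gap: 0.0225
finger_force: 40.0
pos [ 0.4931 -0.2036  0.3988] psi 1.66 tilt [ 0.003 -0.002] units t [-0.1951  0.3568  0.0116] per row [-0.0217  0.0396  0.0013] turn 2.34 F [-0.1  0.1 -1.4] gap 0.0225 t 20.3
[-0.52  0.15  1.4  -0.    1.58 -2.18]
```

```bash
python3 -m inch '[{"jaw":1,"tx":-0.0217,"ty":0.0396,"tz":0,"turn":0},{"jaw":1,"tx":-0.0217,"ty":0.0396,"tz":0,"turn":0},{"jaw":1,"tx":-0.0217,"ty":0.0396,"tz":0,"turn":0},{"jaw":1,"tx":-0.0217,"ty":0.0396,"tz":0,"turn":0},{"jaw":1,"tx":-0.0217,"ty":0.0396,"tz":0,"turn":0},{"jaw":1,"tx":-0.0217,"ty":0.0396,"tz":0,"turn":0},{"jaw":1,"tx":-0.0217,"ty":0.0396,"tz":0,"turn":0},{"jaw":1,"tx":-0.0217,"ty":0.0396,"tz":0,"turn":0},{"jaw":1,"tx":-0.0217,"ty":0.0396,"tz":0,"turn":0},{"jaw":1,"tx":0,"ty":0,"tz":0,"turn":1},{"jaw":1,"tx":0,"ty":0,"tz":0,"turn":1},{"jaw":1,"tx":0,"ty":0,"tz":0,"turn":0.34}]'
python3 - <<'E'
from h import *
to(.615,.076,.038,1.473,8)
c=snap('wrist','w9')
for X in ([.58,.03,.009],[.615,.0,.009],[.66,.05,.009],[.66,.14,.009],[.615,.076,.009],[.615,.076,.36],[.615,.03,.37],[.58,.136,.37],[.65,.136,.37]):
    u,v=px(c,[X])[0].astype(int); print(X,u,v,c['pixels'][v,u].tolist() if 0<=u<640 and 0<=v<480 else '')
E
```

```text
time_s: 21.35
tool_pos: [0.6145, 0.0769, 0.394]
tcp_rot: [-0.001, 0.05, 0.999, -0.0]
ft_force: [0.6, 0.3, -0.5]
finger_gap: 0.0227
finger_force: 40.0
pos [0.6145 0.0769 0.394 ] psi 1.471 tilt [-0.002 -0.   ] units t [-0.0018 -0.0009  0.4747] per row [-0.0002 -0.0001  0.0593] turn -0.03 F [ 0.6  0.3 -0.5] gap 0.0227 t 21.4
[0.58, 0.03, 0.009] 284 165 [128, 109, 81]
[0.615, 0.0, 0.009] 267 191 [195, 134, 73]
[0.66, 0.05, 0.009] 303 217 [219, 188, 140]
[0.66, 0.14, 0.009] 362 211 [213, 178, 132]
[0.615, 0.076, 0.009] 317 186 [147, 123, 91]
[0.615, 0.076, 0.36] 315 287 [96, 77, 57]
[0.615, 0.03, 0.37] 228 303 [129, 103, 75]
[0.58, 0.136, 0.37] 429 220 [193, 134, 80]
[0.65, 0.136, 0.37] 430 343 [47, 45, 43]
```

```bash
python3 - <<'E'
from h import *
c=ld('w9');p=c['pixels'].astype(float);r=p[...,2]/p[...,0].clip(1);g=p[...,1]/p[...,0].clip(1)
m=((r>.53)&(r<.72)&(g<.92)&(g>.75)&(p[...,0]>70)).astype(np.uint8);m=cv2.morphologyEx(m,cv2.MORPH_OPEN,np.ones((3,3)))
n,l,st,ce=cv2.connectedComponentsWithStats(m)
for i in range(1,n):
    if st[i,4]>600: print(i,st[i])
for i,z in [(l[217,303],.009),(l[303,228],.372)]:
    q=max(cv2.findContours((l==i).astype(np.uint8),0,2)[0],key=len)[:,0]
    print(i,cv2.minAreaRect(pt(c,q,z)[:,:2].astype(np.float32)*1000))
sub=m[130:350:6,190:450:4]
print('\n'.join(''.join('#' if x else '.' for x in w) for w in sub))
E
```

```text
6 [  412    50   192   165 20382]
12 [  198   149   241   199 31791]
14 [ 583  229   57   85 3696]
12 ((727.425537109375, 66.07234191894531), (376.46112060546875, 332.41094970703125), 85.1177978515625)
12 ((592.9904174804688, 80.00741577148438), (118.39559173583984, 104.54204559326172), 85.1178207397461)
.........................................................########
.........................................................#####.##
.........................................................####..##
.........................................................####..##
....................##########################...........########
....................##########################...........######.#
....................##########################...........#####.##
....................##########################...........###...##
....................##########################...........#######.
....................##########################............#######
.....................#########################............###...#
.....................########################.............#######
..
[... 947 characters left out ...]
..############....###################...
....##################.....###########......#################....
.....#################.....###########......#################....
.....################......############.....#################....
.....################......############......################....
.....###############.......############.......###############....
.....##############........############........##############....
......############.........############........##############....
......###########..........############.........############.....
......###########..........############..........###########.....
..........................#############..........................
```

```bash
python3 - <<'E'
from h import *
c=ld('w9');p=c['pixels'].astype(float);r=p[...,2]/p[...,0].clip(1);g=p[...,1]/p[...,0].clip(1)
m=((r>.53)&(r<.72)&(g<.92)&(g>.75)&(p[...,0]>70)).astype(np.uint8);m=cv2.morphologyEx(m,cv2.MORPH_OPEN,np.ones((3,3)))
m[:,:195]=0;m[:,445:]=0;m[:140]=0
for a,b,z in((140,220,.009),(230,360,.394-.032+.010)):
    k=m*0;k[a:b]=m[a:b]; q=np.vstack(cv2.findContours(k,0,2)[0])[:,0]
    R=cv2.minAreaRect(pt(c,q,z)[:,:2].astype(np.float32)*1000);print(R,cv2.boxPoints(R).round(1).tolist())
E
```

```text
((616.1451416015625, 133.93519592285156), (262.60498046875, 111.97181701660156), 88.25193786621094) [[556.2000122070312, 4.400000095367432], [668.0999755859375, 1.0], [676.0999755859375, 263.5], [564.2000122070312, 266.8999938964844]]
((611.8893432617188, 78.2774887084961), (118.750732421875, 66.22317504882812), 84.34033966064453) [[573.0999755859375, 22.5], [639.0, 15.899999618530273], [650.7000122070312, 134.10000610351562], [584.7999877929688, 140.60000610351562]]
```

```bash
python3 - <<'E'
from h import *
c=ld('w9');p=c['pixels'].astype(float);r=p[...,2]/p[...,0].clip(1);g=p[...,1]/p[...,0].clip(1)
m=((r>.53)&(r<.72)&(g<.92)&(g>.75)&(p[...,0]>70)).astype(np.uint8);m=cv2.morphologyEx(m,cv2.MORPH_OPEN,np.ones((3,3)))
m[:,:195]=0;m[:,395:]=0;m[:140]=0;m[220:]=0
q=np.vstack(cv2.findContours(m,0,2)[0])[:,0]
R=cv2.minAreaRect(pt(c,q,.009)[:,:2].astype(np.float32)*1000);print(R,cv2.boxPoints(R).round(1).tolist())
to(.616,.076,.038,1.473,1)
E
```

```text
((613.53125, 79.37968444824219), (149.9637908935547, 104.25301361083984), 84.34037780761719) [[554.2999877929688, 9.899999618530273], [658.0, -0.4000000059604645], [672.7999877929688, 148.89999389648438], [569.0999755859375, 159.10000610351562]]
pos [0.6144 0.0765 0.3941] psi 1.471 tilt [-0.002 -0.   ] units t [-3.300e-03 -3.000e-04  4.748e-01] per row [-3.300e-03 -3.000e-04  4.748e-01] turn -0.03 F [-0.2 -0.6 -1.5] gap 0.0225 t 21.4
```

```bash
python3 -m inch '[{"jaw":1,"tx":-0.0048,"ty":0.0015,"tz":0.01,"turn":0},{"jaw":1,"tx":0,"ty":0,"tz":0.04,"turn":0},{"jaw":1,"tx":0,"ty":0,"tz":0.04,"turn":0},{"jaw":1,"tx":0,"ty":0,"tz":0.04,"turn":0},{"jaw":1,"tx":0,"ty":0,"tz":0.04,"turn":0},{"jaw":1,"tx":0,"ty":0,"tz":0.04,"turn":0},{"jaw":1,"tx":0,"ty":0,"tz":0.04,"turn":0},{"jaw":1,"tx":0,"ty":0,"tz":0.04,"turn":0},{"jaw":1,"tx":0,"ty":0,"tz":0.04,"turn":0},{"jaw":1,"tx":0,"ty":0,"tz":0.04,"turn":0},{"jaw":1,"tx":0,"ty":0,"tz":0.03,"turn":0},{"jaw":1,"tx":0,"ty":0,"tz":0,"turn":0}]'
python3 -c "
from h import *
to(.618,.078,.0355,1.473,4)"
```

```text
time_s: 22.4
tool_pos: [0.6142, 0.0763, 0.0899]
tcp_rot: [-0.005, 0.049, 0.999, -0.0]
ft_force: [-0.1, 0.2, -1.3]
finger_gap: 0.0223
finger_force: 40.0
pos [0.6142 0.0763 0.0899] psi 1.474 tilt [-0.01 -0.  ] units t [-0.0056  0.0028  0.0725] per row [-0.0014  0.0007  0.0181] turn 0.01 F [-0.1  0.2 -1.3] gap 0.0223 t 22.4
```

```bash
python3 -m inch '[{"jaw":1,"tx":0,"ty":0,"tz":0.015,"turn":0},{"jaw":1,"tx":0,"ty":0,"tz":0.015,"turn":0},{"jaw":1,"tx":0,"ty":0,"tz":0,"turn":0},{"jaw":1,"tx":0,"ty":0,"tz":0,"turn":0}]'
python3 -c "
from h import *
to(.618,.078,.0355,1.473,4)"
```

```text
time_s: 22.73
tool_pos: [0.6187, 0.0766, 0.0734]
tcp_rot: [0.0, 0.049, 0.999, -0.0]
ft_force: [-0.6, 0.2, -1.1]
finger_gap: 0.0226
finger_force: 40.0
pos [0.6187 0.0766 0.0734] psi 1.473 tilt [ 0. -0.] units t [0.0011 0.0017 0.0505] per row [0.0003 0.0004 0.0126] turn 0.0 F [-0.6  0.2 -1.1] gap 0.0226 t 22.7
```

```bash
python3 -m inch '[{"jaw":1,"tx":0,"ty":0.0015,"tz":0.015,"turn":0},{"jaw":1,"tx":0,"ty":0,"tz":0.015,"turn":0},{"jaw":1,"tx":0,"ty":0,"tz":0.01,"turn":0},{"jaw":1,"tx":0,"ty":0,"tz":0.006,"turn":0},{"jaw":1,"tx":0,"ty":0,"tz":0.004,"turn":0},{"jaw":1,"tx":0,"ty":0,"tz":0,"turn":0},{"jaw":1,"tx":0,"ty":0,"tz":0,"turn":0}]'
python3 -c "
from h import *
to(.618,.078,.0342,1.473,4)"
```

```text
time_s: 23.32
tool_pos: [0.6186, 0.0778, 0.0355]
tcp_rot: [-0.0, 0.049, 0.999, -0.0]
ft_force: [-0.3, 0.4, -1.5]
finger_gap: 0.0226
finger_force: 40.0
pos [0.6186 0.0778 0.0355] psi 1.473 tilt [-0. -0.] units t [0.0008 0.0002 0.0018] per row [0.0002 0.     0.0004] turn 0.0 F [-0.3  0.4 -1.5] gap 0.0226 t 23.3
```

```bash
python3 -m inch '[{"jaw":1,"tx":0,"ty":0,"tz":0.0015,"turn":0},{"jaw":1,"tx":0,"ty":0,"tz":0,"turn":0},{"jaw":0.45,"tx":0,"ty":0,"tz":0,"turn":0},{"jaw":0.45,"tx":0,"ty":0,"tz":0,"turn":0},{"jaw":0.45,"tx":0,"ty":0,"tz":0,"turn":0},{"jaw":0.45,"tx":0,"ty":0,"tz":0,"turn":0},{"jaw":0.45,"tx":0,"ty":0,"tz":0,"turn":0},{"jaw":0.45,"tx":0,"ty":0,"tz":-0.01,"turn":0},{"jaw":0.45,"tx":0,"ty":0,"tz":-0.03,"turn":0},{"jaw":0.45,"tx":0,"ty":0,"tz":-0.04,"turn":0},{"jaw":0.45,"tx":0,"ty":0,"tz":-0.04,"turn":0},{"jaw":0.45,"tx":0,"ty":0,"tz":-0.04,"turn":0}]'
python3 -m inch '[{"jaw":0.45,"tx":0,"ty":0,"tz":-0.04,"turn":0},{"jaw":0.45,"tx":0,"ty":0,"tz":-0.04,"turn":0},{"jaw":0.45,"tx":0,"ty":0,"tz":-0.04,"turn":0},{"jaw":0.45,"tx":0,"ty":0,"tz":-0.04,"turn":0},{"jaw":0.45,"tx":0,"ty":0,"tz":-0.04,"turn":0},{"jaw":0.45,"tx":0,"ty":0,"tz":-0.04,"turn":0},{"jaw":0.45,"tx":0,"ty":0,"tz":-0.04,"turn":0},{"jaw":0.45,"tx":0,"ty":0,"tz":0,"turn":0},{"jaw":0.45,"tx":0,"ty":0,"tz":0,"turn":0}]'
python3 - <<'E'
from h import *
to(.618,.078,.0355,1.473,4)
c=snap('wrist','w10')
for X in ([.618,.04,.012],[.618,.11,.012],[.66,.078,.009],[.618,.012,.009],[.618,.078,.043]):
    u,v=px(c,[X])[0].astype(int); print(X,u,v,c['pixels'][v,u].tolist())
p=c['pixels']; print('\n'.join(' '.join('%3d/%2d'%(p[v,u,0],100*int(p[v,u,2])/max(1,int(p[v,u,0]))) for u in range(255,395,9)) for v in range(150,250,7)))
E
```

```text
time_s: 24.32
tool_pos: [0.6183, 0.0778, 0.1562]
tcp_rot: [-0.0, 0.049, 0.999, -0.0]
ft_force: [0.6, 0.2, 1.1]
finger_gap: 0.0481
finger_force: 0.0
time_s: 25.07
tool_pos: [0.6194, 0.0779, 0.3673]
tcp_rot: [0.002, 0.049, 0.999, 0.0]
ft_force: [-0.4, -0.4, -0.5]
finger_gap: 0.0483
finger_force: 0.0
pos [0.6194 0.0779 0.3673] psi 1.473 tilt [ 0.005 -0.   ] units t [ 4.000e-03 -2.000e-04  4.423e-01] per row [ 1.000e-03 -1.000e-04  1.106e-01] turn 0.0 F [-0.4 -0.4 -0.5] gap 0.0483 t 25.1
[0.618, 0.04, 0.012] 291 189 [213, 164, 116]
[0.618, 0.11, 0.012] 340 184 [139, 108, 78]
[0.66, 0.078, 0.009] 320 214 [221, 190, 139]
[0.618, 0.012, 0.009] 271 190 [212, 177, 128]
[0.618, 0.078, 0.043] 318 190 [223, 175, 125]
125/43 128/41 126/62 121/62 122/63 124/63 122/63 122/63 119/63 118/62 123/61 126/60 126/60 125/49 188/37 191/37
124/41 123/46 129/62 129/63 122/62 127/62 130/62 128/62 125/62 129/61 134/61 131/61 131/61 119/59 196/37 198/37
100/54 126/43 130/63 138/57 136/57 139/57 136/57 140/57 139/57 140/56 136/55 142/56 133/61 124/58 193/37 196/37
124/42 125/42 131/61 139/57 137/56 140/56 136/55 
[... 594 characters left out ...]
 207/61 190/37 191/38 192/38
195/37 195/38 205/60 219/63 207/60 223/63 227/64 223/63 223/62 223/63 222/63 228/63 215/60 195/37 192/39 189/38
194/37 193/37 185/60 200/61 206/60 197/61 200/61 206/61 201/61 198/61 197/61 204/61 198/61 188/38 185/38 181/38
193/39 193/39 194/38 195/38 195/37 195/38 195/38 190/37 188/38 185/38 184/38 181/38 179/38 186/38 193/38 192/39
193/38 194/38 193/38 188/38 183/39 185/38 186/39 187/37 189/37 197/38 188/38 171/39 190/37 188/37 187/38 184/40
190/38 190/38 191/39 193/38 188/39 168/40 194/38 188/38 184/39 184/39 180/38 182/38 185/38 189/38 189/38 189/39
196/39  60/73  77/62  79/59 189/39 188/39 186/38 187/39 185/38 183/39 186/38 186/38 184/38 185/38 187/39 182/38
```

```bash
python3 - <<'E'
from h import *
c=ld('w10');p=cv2.medianBlur(c['pixels'],3).astype(float);r=p[...,2]/p[...,0].clip(1)
for lo,hi,z in((.5,.7,.009),(.53,.588,.012)):
    m=((r>lo)&(r<hi)&(p[...,0]>100)).astype(np.uint8);m[:140]=0;m[232:]=0;m[:,:262]=0;m[:,382:]=0
    m=cv2.morphologyEx(m,cv2.MORPH_OPEN,np.ones((5,5)))
    n,l=cv2.connectedComponents(m);k=(l==l[200,318]).astype(np.uint8)
    q=max(cv2.findContours(k,0,2)[0],key=len)[:,0]
    print(cv2.minAreaRect(pt(c,q,z)[:,:2].astype(np.float32)*1000))
E
```

```text
((617.0867919921875, 79.06813049316406), (150.1984100341797, 110.44768524169922), 84.4815902709961)
((616.132080078125, 79.74992370605469), (120.294189453125, 70.76641845703125), 85.27661895751953)
```

The paddle sits within 1 mm of the tray's centre and is flat and aligned, so I'm handing in.

```bash
python3 -c "
from plant import job
print(job.finish_job())"
```

```text
the job is handed in; nothing more can be done
None
```

I drew the paddle out with the hook, laid the hook flat on the open table, and placed the paddle in the brass tray, measured within about 1 mm of its centre; the job is handed in at about 25 s (no verdict was returned).

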